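# Clear the stamp off the card-file lid and hold the lid half open

## Robot

A 6-joint arm with a two-finger parallel gripper is mounted at the origin on the work surface. World frame = base frame: x ahead of the robot, y to its left, z up, the work surface at z = 0. Lengths are in m, angles in rad, forces in N, time in s.
With the tool pointing down it reaches from about 0.425 to 0.95 m from the base axis. Payload 14.7 kg.
Tool frame: the origin (TCP) lies at the very end of the fingers, on their centre line; the grasp point (between the pads) lies 19 mm behind it; z points along the fingers, y is the line along which they close (so a half turn about z gives the same grasp; the last joint's range is limited). The gripper opens to 85 mm and grips with 20 to 120 N. Pads are 22 mm wide; open, the fingers measure 114 mm over their backs; the gripper's body (76 mm by 85 mm) begins 54 mm behind the grasp point. The pads swing forward as they close: fully open they stand 13 mm farther back than shut.
Start: joints at [1.256, 0.48, 1.596, -0, 1.065, -0.047], TCP at [0.172, 0.627, 0.231] pointing down, gripper open.
Joint ranges: [-2.75, 2.75], [-0.82, 2.05], [0.23, 2.67], [-1.56, 4.7], [0.09, 2.69], [-2.92, 2.92]. Speed limits (rad/s): [1.89, 1.89, 2.39, 3.01, 3.01, 3.01].

## Interface

Orientations are given as a rotation vector (axis times angle).
In Python, from station import bot gives the robot as it stands. The module is installed in compiled form; this text tells all that it offers.
- The arm moves only by the tool send_rows, never from a script. Its argument "rows" is a list of rows, each a list of 7 numbers: the turn, a rotation vector about the tool's x, y, z in degrees, then the shift along the tool's x, y, z in units of 25 mm (1.0 is 25 mm), then the opening, from 0 (shut) to 1 (fully open). In form: [[ax, ay, az, x, y, z, grip], ...]. A call has exactly 5 rows; each row shifts and turns the commanded pose from where the row before left it, along the tool's axes as they then stand; what a row does not reach is not made up. A row lasts 1/8 s, in which the tool goes at most 62.5 mm and 10.7 degrees, less where a joint would pass 70% of its speed; a pose out of reach is approached as far as the arm can. A call is refused whole if a number of a shift passes 1 or a number of a turn 10.7, either way. A call with a gripper value outside its range is refused whole. The fingers move at their own pace and stop on an object; "force" is the grip in N (left out, the last holds). Time passes only in rows, so rows that do not move let the fingers close, or fill a call up. It gives the time, the measured TCP pose, the force, the opening and the grip force at its end, in the units of the state.
- bot.get_obs(): the state, without advancing time (a new reading comes with each control period).
- bot.snapshot(name): name is "side" or "top"; returns (picture, depth): 480x640x3 uint8, blue, green, red; 480x640 float32, m along the optical axis (not along the pixel's ray), 0 where there is no reading.
- bot.camera_params(name): a dict with "K" (3x3 intrinsics, pixels), "R" (3x3) and "t" (3): a world point X has camera coordinates R X + t. Camera axes: x right, y down, z forward; pixel columns grow to the right and rows downward; lengths in m; the calibration is good to about 2 mm. A picture is of the moment at which its call begins. camera_params takes no time and is no camera call.
- bot.hand_in(): hands the job in; it is judged then, once.
Trained networks look in the newest picture that a camera, given by its name, has taken for a name from the list of things; names that differ only in an ending like _2 or _b are one class to them, and where a whole thing is asked for, a point or a joint stands for the part that bears it (a point fixed in the world has none). Each returns a list of dicts, best first, with "p" (0 to 1); they miss things now and then, are a little off and sometimes report something else, mostly with a low value. They report only what shows in the picture. A call takes as long as a camera call. They do not tell look-alikes from the thing itself.
- bot.look_for(name, camera): "centre" ([x, y, z] in m, in world coordinates, good to about 4 mm: the middle of the surface that is visible of it).
- bot.masks_of(name, camera): "mask" (480x640 bool, what is visible of it).
The state is a dict: "time_s": time; "joint_pos": joint angles; "dq": joint speeds; "tau": joint torques, N m; "eef_pos": TCP position; "eef_rot": TCP orientation; "force": force on the tool from outside, world axes, zero at the start; "wrist_torque": the same for the moment, N m; "grip_width": finger opening in m; "finger_force": force on a finger pad.
Only numpy, scipy, OpenCV 4.12 (cv2) and the standard library are available. Lean on these libraries where they do the work, as an engineer would, in place of code of your own. Each camera call takes 0.05 s, during which the arm holds its last target. There are 200 camera calls.

## Task

The hand stamp has been left on the lid of the card-file box: stand it upright on the green stamp pad, its foot wholly on the pad, and let go of it while the lid is still shut. Then lift the lid, which falls shut by itself, to 50 degrees from closed (give or take about 5, and on the way never beyond 65) so that the cards can be leafed through, and finish while still holding it there with the gripper, the stamp left standing on its pad. Leave everything else on the desk where it is.

Things in the scene. Friction and masses are not known exactly. Their poses are not given: they have to be found in the camera images.
- card_box: Pale wooden card-file box full of index cards, fixed to the desk: 200 (its x, front to back) by 180 (y) by 120 mm high, without its lid. Origin: centre of its underside on the desk. Its x axis runs from the front (two paper labels, lid knob) to the back (hinge); z is up. The front faces roughly towards the robot.
- lid (a joint): Angle of the box's lid in rad: 0 = shut, grows as the front edge rises (50 degrees = 0.873). The hinge is free, without spring or catch: a lid let go below about 85 degrees falls shut. The lid is a 204 x 184 x 12 mm pale wooden board of roughly 0.4 kg; its underside lies at the box rim (120 mm) when shut.
- lid_hinge (a point): Point on the lid's hinge line, in its middle: at the top of the box's back wall, in the box frame at x +100, y 0, z 120 mm. The hinge line runs along the box's y axis. This frame turns with the lid.
- lid_knob (a point): Centre of the brass barrel knob in front of the middle of the lid's front edge: a cylinder 24 mm in diameter, 32 mm long along box y, flat ends, on a 10 mm wide stem; 16 mm of gap to the lid. It is 230 mm from the hinge line along the lid and 6 mm above the lid's underside: 126 mm over the desk when shut. Nothing is beside it. Gripped by its ends it pivots between the pads as the lid swings.
- stamp: Loose hand stamp, 90 mm tall, about 0.22 kg, standing upright on the closed lid at the start: round brass foot of 44 mm diameter (up to 16 mm high, tapering above), thin neck, and dark wooden cylindrical handle of 28 mm diameter from 44 to 90 mm above the foot's underside. Origin: centre of the foot's underside; z up the handle.
- green_pad: Green stamp pad: flat square plate fixed to the desk, 104 x 104 mm, 10 mm thick, dark rim and green top. Origin: centre of its underside on the desk. To the left or the right of the box, on the other side from the red pad.
- red_pad: Red stamp pad, otherwise the same as the green one; not used.
- mug: Blue mug of 76 mm diameter, 90 mm high, with pencils up to 150 mm high; bystander, origin at the centre of its underside.
- glue_jar: Amber glue jar with a red cap, 58 mm diameter, 85 mm high; bystander, origin at the centre of its underside.
- card_bundle: Bundle of white cards with a green band, 75 x 125 x 42 mm; bystander near the robot, origin at the centre of its underside.
- stapler: Grey and black stapler, 36 x 130 x 45 mm; bystander near the robot, origin at the centre of its underside.
- loupe: Black round loupe, 56 mm diameter, 46 mm high; bystander, origin at the centre of its underside.
- tape: Blue tape dispenser, 50 x 140 x 78 mm; bystander, origin at the centre of its underside.
Mind the look-alikes: they are no part of the job. What is shaped like the stamp but pink is not meant.

How it is judged:
On the way:
1. the stamp stands upright and released on the green pad, the lid still shut (x of stamp in the frame of green_pad between -0.034 and 0.034 m and y of stamp in the frame of green_pad between -0.034 and 0.034 m and z of stamp in the frame of green_pad between 0.004 and 0.016 m and angle between stamp's own z axis and vertical below 0.15 rad and contact force between stamp and the arm below 0.05 N and contact force between stamp and the fingers below 0.05 N and linear speed of stamp below 0.03 m/s and value of joint lid below 0.1 rad), for 0.2 s.
At the end, for the whole second after the job is handed in: The lid is held still at 50 degrees (43 to 57), carried by the fingers and not propped by anything loose; the stamp stands upright, at rest and untouched on the green pad, its centre within 34 mm of the pad's centre along each side (value of joint lid between 0.75 and 0.995 rad and velocity of joint lid between -0.08 and 0.08 rad/s and contact force between lid and the fingers above 0.4 N and x of stamp in the frame of green_pad between -0.034 and 0.034 m and y of stamp in the frame of green_pad between -0.034 and 0.034 m and z of stamp in the frame of green_pad between 0.004 and 0.016 m and angle between stamp's own z axis and vertical below 0.15 rad and contact force between stamp and the arm below 0.05 N and contact force between stamp and the fingers below 0.05 N and linear speed of stamp below 0.03 m/s and contact force between lid and stamp below 0.05 N and contact force between lid and mug below 0.05 N and contact force between lid and glue_jar below 0.05 N and contact force between lid and card_bundle below 0.05 N and contact force between lid and stapler below 0.05 N and contact force between lid and loupe below 0.05 N and contact force between lid and tape below 0.05 N); the arm keeps its last pose, push and grip.
It fails at once if the lid is opened beyond 70 degrees (value of joint lid above 1.22 rad).
It fails at once if the lid is raised before the stamp stands on the green pad (value of joint lid above 0.15 rad and not (x of stamp in the frame of green_pad between -0.034 and 0.034 m and y of stamp in the frame of green_pad between -0.034 and 0.034 m and z of stamp in the frame of green_pad between 0.004 and 0.016 m and angle between stamp's own z axis and vertical below 0.15 rad)).
It fails at once if a bystander is pushed more than 25 mm from its place (distance of any of mug, glue_jar, card_bundle, stapler, loupe, tape from where it was at the start of the episode above 0.025 m).
It also fails if it takes over 64 s, if anything falls off the work surface, if the arm or the gripper's body presses on something with over 40 N, if the wrist force passes 120 N, or if a joint passes its speed limit or range.

## Working session

There is one attempt and no reset: what is moved stays moved. The work goes in short steps, Python scripts to look and compute and a tool call to move; the robot and the scene stay as the last step left them, time stands still between calls to the robot, and variables do not carry over. Pictures are saved under pics/ and viewed, at most 10 in all, crops included, and the job is handed in when it is done.

Besides the shell and the picture viewer there is one more tool, called as name(argument=value, ...), one argument or row to a line, values as JSON. send_rows: Moves the arm, as the interface text tells. Its arguments: {"type":"object","properties":{"rows":{"type":"array"},"force":{"type":"number"}},"required":["rows"]}

```bash
mkdir -p pics
python3 - <<'E'
from station import bot
import cv2,numpy as np
for n in("top","side"):
    p,d=bot.snapshot(n); cv2.imwrite(f"pics/{n}0.png",p); np.save(f"pics/{n}_d.npy",d)
    for o in("stamp","green_pad","card_box","lid","lid_knob","red_pad","mug","glue_jar","tape","loupe","stapler","card_bundle"):
        r=bot.look_for(o,n); print(n,o,[(np.round(q["centre"],3).tolist(),round(q["p"],2)) for q in r][:3])
o=bot.get_obs();print(o)
for n in("top","side"):print(bot.camera_params(n))
E
```

```text
top stamp [([0.582, -0.201, 0.023], 0.92), ([0.634, -0.068, 0.159], 0.69), ([0.774, -0.108, 0.028], 0.63)]
top green_pad [([0.49, -0.358, 0.011], 0.68)]
top card_box [([0.681, -0.251, 0.086], 0.63), ([0.593, -0.034, 0.127], 0.59)]
top lid [([0.598, -0.036, 0.13], 0.91), ([0.682, -0.362, 0.022], 0.35)]
top lid_knob [([0.6, -0.029, 0.134], 0.64)]
top red_pad [([0.45, 0.332, 0.009], 0.58)]
top mug []
top glue_jar []
top tape [([0.684, -0.363, 0.02], 0.59)]
top loupe [([0.321, -0.201, 0.047], 0.95)]
top stapler [([0.379, 0.004, 0.046], 0.89)]
top card_bundle [([0.45, 0.333, 0.007], 0.69), ([0.288, 0.325, 0.041], 0.56)]
side stamp [([0.776, -0.125, 0.028], 0.86), ([0.586, -0.21, 0.023], 0.72), ([0.588, -0.084, 0.132], 0.71)]
side green_pad [([0.492, -0.367, 0.011], 0.78), ([0.594, -0.048, 0.131], 0.48)]
side card_box [([0.592, -0.085, 0.132], 0.64), ([0.374, -0.015, 0.048], 0.62)]
side lid [([0.593, -0.041, 0.13], 0.57)]
side lid_knob [([0.594, -0.049, 0.133], 0.67)]
side red_pad [([0.448, 0.328, 0.011], 0.85)]
side mug [([0.679, 0.388, 0.067], 0.68)]
side glue_jar [([0.681, -0.27, 0.071]
[... 892 characters left out ...]
,   0.        , 326.21116062],
       [  0.        , 616.68734896, 231.30548164],
       [  0.        ,   0.        ,   1.        ]]), 'R': array([[-0.02815548, -0.99957416,  0.00766539],
       [-0.99136912,  0.02694045, -0.12830231],
       [ 0.12804116, -0.01121165, -0.99170548]]), 't': array([0.02441762, 0.51998244, 1.35451842])}
{'K': array([[604.76072308,   0.        , 319.47828184],
       [  0.        , 604.76072308, 242.78590514],
       [  0.        ,   0.        ,   1.        ]]), 'R': array([[ 0.95266533, -0.30394447, -0.00682107],
       [-0.23910448, -0.73520037, -0.63427869],
       [ 0.18777065,  0.60588627, -0.77307439]]), 't': array([-0.48137768,  0.22155111,  1.43738756])}
```

View pics/top0.png

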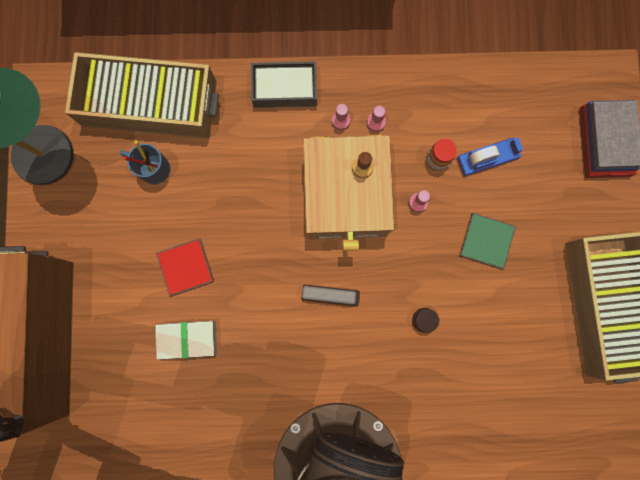

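View pics/side0.png

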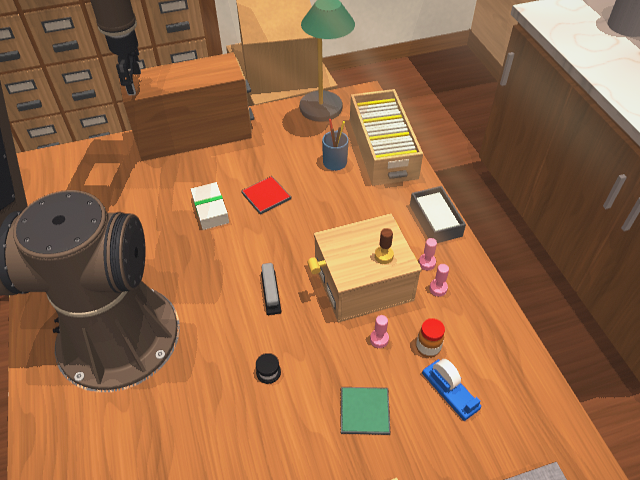

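Candidates for the stamp in the top picture are the dark-handled brass one on the lid (364,164) and pink look-alikes at (342,115), (377,118) and (420,201). The same ones in the side picture are (385,245), with pink at (429,253), (440,279) and (380,330). I choose the one on the lid. The green pad is at top (488,241) and the knob at (350,243).

```bash
cat > h.py <<'E'
from station import bot
import cv2,numpy as np
from scipy.spatial.transform import Rotation as Ro
def cloud(n,d):
    c=bot.camera_params(n);K,R,t=c["K"],c["R"],c["t"]
    v,u=np.mgrid[:480,:640]
    P=np.stack([(u-K[0,2])/K[0,0]*d,(v-K[1,2])/K[1,1]*d,d],-1)
    return (P-t)@R
def rect(m,P):
    q=(P[m][:,:2]*1000).astype(np.float32); r=cv2.minAreaRect(q); return np.round(r[0],1),np.round(r[1],1),round(r[2],1),len(q)
E
python3 - <<'E'
from h import *
ims=[]
for n,(u,v) in(("top",(364,164)),("side",(385,245))):
    p=cv2.imread(f"pics/{n}0.png");P=cloud(n,np.load(f"pics/{n}_d.npy"))
    z=P[...,2];x=P[...,0];y=P[...,1];ok=np.load(f"pics/{n}_d.npy")>0
    hsv=cv2.cvtColor(p,cv2.COLOR_BGR2HSV);H=hsv[...,0];S=hsv[...,1]
    near=ok&(abs(x-.61)<.2)&(abs(y+.04)<.15)
    for name,m in(("lid",near&(abs(z-.132)<.005)&(x>.48)),("handletop",near&(z>.216)&(z<.228)),("handle",near&(z>.18)&(z<.23)),
      ("foot",near&(z>.138)&(z<.152)&(x>.55)),
      ("green",ok&(abs(z-.010)<.006)&(H>60)&(H<95)&(S>80)&(abs(x-.49)<.09)&(abs(y+.36)<.09)),
      ("knob",near&(x>.40)&(x<.515)&(z>.11)&(z<.145)&(S>140)&(H>18)&(H<32))):
        if m.sum()>3: print(n,name,*rect(m,P),P[m].mean(0).round(4),P[m].min(0).round(3),P[m].max(0).round(3))
    ims.append(cv2.resize(p[v-60:v+100,u-70:u+70],None,fx=2.8,fy=2.8))
cv2.imwrite("pics/crop.png",np.hstack(ims))
E
```

```text
top lid [596.2 -38.2] [230.2 184.2] 0.5 7482 [ 0.6039 -0.0362  0.132 ] [ 0.481 -0.131  0.127] [0.711 0.054 0.137]
top handletop [640.2 -68.4] [25.8 26.4] 38.1 149 [ 0.6394 -0.0686  0.2212] [ 0.626 -0.083  0.216] [ 0.653 -0.056  0.227]
top handle [639.  -69.2] [26.3 27.5] 8.7 206 [ 0.6369 -0.068   0.2153] [ 0.626 -0.083  0.18 ] [ 0.653 -0.055  0.228]
top foot [628.7 -34.9] [179.9 151.9] 88.0 204 [ 0.6346 -0.0606  0.1454] [ 0.553 -0.127  0.138] [0.707 0.053 0.152]
top green [ 492.9 -359.4] [94.9 94.2] 70.6 1256 [ 0.4924 -0.3611  0.0108] [ 0.435 -0.417  0.004] [ 0.552 -0.302  0.016]
top knob [482.6 -38.6] [31.3 20.1] 89.0 106 [ 0.4797 -0.038   0.1367] [ 0.472 -0.054  0.129] [ 0.493 -0.023  0.144]
side lid [596.8 -35.4] [232.3 191.1] 0.7 4703 [ 0.6016 -0.0402  0.1325] [ 0.481 -0.13   0.127] [0.714 0.06  0.137]
side handletop [642.  -67.9] [28.1 24.8] 67.8 103 [ 0.6412 -0.0684  0.222 ] [ 0.628 -0.081  0.216] [ 0.654 -0.054  0.227]
side handle [641.2 -67.9] [27.6 27.1] 84.4 230 [ 0.6392 -0.0721  0.2094] [ 0.627 -0.082  0.18 ] [ 0.654 -0.054  0.228]
side foot [638.8 -39.5] [138.7 175.7] 0.6 178 [ 0.638  -0.066   0.1447] [ 0.569 -0.128  0.138] [0.709 0.048 0.152]
side green [ 495.1 -356.5] [99.7 95.8] 70.8 1850 [ 0.494  -0.3576  0.0111] [ 0.434 -0.417  0.004] [ 0.555 -0.297  0.016]
side knob [488.3 -37.2] [35.4 38.9] 87.3 143 [ 0.4841 -0.038   0.1342] [ 0.469 -0.054  0.118] [ 0.508 -0.019  0.144]
```

View pics/crop.png

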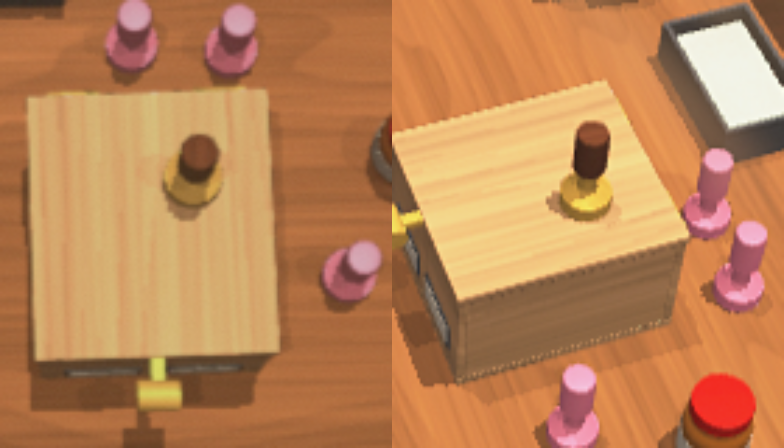

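The crop confirms it: dark wooden handle and brass foot, standing on the lid. Measured stamp axis is (0.641, -0.068) with its top at 0.222 m, as it must be (0.132+0.090). The pad is at (0.494, -0.358) and the knob near (0.481, -0.038). I start moving.

send_rows(
  rows=[
    [0,0,-8,0,0,-1,1],
    [0,0,-7.8,0,0,-1,1],
    [0,0,0,-0.67,-1,0,1],
    [0,0,0,-0.67,-1,0,1],
    [0,0,0,-0.67,-1,0,1],
  ],
  force=40,
)

```text
time_s: 1.92
eef_pos: [0.2232, 0.5515, 0.2814]
eef_rot: [-0.013, 3.141, 0.0]
force: [0.6, 0.9, 0.5]
grip_width: 0.0854
finger_force: 0.0
```

send_rows(
  rows=[
    [0,0,0,-0.67,-1,0,1],
    [0,0,0,-0.67,-1,0,1],
    [0,0,0,-0.67,-1,0,1],
    [0,0,0,-0.67,-1,0,1],
    [0,0,0,-0.67,-1,0,1],
  ],
)

```text
time_s: 2.55
eef_pos: [0.3081, 0.4271, 0.2814]
eef_rot: [-0.013, 3.141, 0.0]
force: [-0.2, 0.5, -0.6]
grip_width: 0.0849
finger_force: 0.0
```

send_rows(
  rows=[
    [0,0,0,-0.67,-1,0,1],
    [0,0,0,-0.67,-1,0,1],
    [0,0,0,-0.67,-1,0,1],
    [0,0,0,-0.67,-1,0,1],
    [0,0,0,-0.67,-1,0,1],
  ],
)

```text
time_s: 3.18
eef_pos: [0.3928, 0.3028, 0.2814]
eef_rot: [-0.013, 3.141, 0.0]
force: [0.7, 0.6, 0.3]
grip_width: 0.0855
finger_force: 0.0
```

send_rows(
  rows=[
    [0,0,0,-0.67,-1,0,1],
    [0,0,0,-0.67,-1,0,1],
    [0,0,0,-0.67,-1,0,1],
    [0,0,0,-0.67,-1,0,1],
    [0,0,0,-0.67,-1,0,1],
  ],
)

```text
time_s: 3.8
eef_pos: [0.4776, 0.1784, 0.2814]
eef_rot: [-0.012, 3.141, 0.0]
force: [0.6, 0.7, -0.1]
grip_width: 0.085
finger_force: 0.0
```

send_rows(
  rows=[
    [0,0,0,-0.67,-1,0,1],
    [0,0,0,-0.67,-1,0,1],
    [0,0,0,-0.67,-1,0,1],
    [0,0,0,-0.67,-1,0,1],
    [0,0,0,-0.67,-1,0,1],
  ],
)

```text
time_s: 4.42
eef_pos: [0.5623, 0.054, 0.2814]
eef_rot: [-0.012, 3.141, 0.0]
force: [-0.5, 0.0, 0.1]
grip_width: 0.0854
finger_force: 0.0
```

send_rows(
  rows=[
    [0,0,0,-0.67,-1,0,1],
    [0,0,0,-0.67,-1,0,1],
    [0,0,0,-0.67,-1,0,1],
    [0,0,0,-0.67,-1,0,1],
    [0,0,0,-0.67,-1,0,1],
  ],
)

```text
time_s: 5.05
eef_pos: [0.647, -0.0703, 0.2813]
eef_rot: [-0.012, 3.142, 0.0]
force: [-0.1, 0.1, 0.3]
grip_width: 0.0855
finger_force: 0.0
```

send_rows(
  rows=[
    [0,0,0,0.24,0.1,0.5,1],
    [0,0,0,0,0,1,1],
    [0,0,0,0,0,1,1],
    [0,0,0,0,0,1,1],
    [0,0,0,0,0,0.5,1],
  ],
)

```text
time_s: 5.68
eef_pos: [0.6392, -0.0662, 0.1798]
eef_rot: [0.013, -3.139, -0.001]
force: [0.2, 0.1, -0.3]
grip_width: 0.0852
finger_force: 0.0
```

send_rows(
  rows=[
    [0,0,0,0,0,0,0.2],
    [0,0,0,0,0,0,0],
    [0,0,0,0,0,0,0],
    [0,0,0,0,0,0,0],
    [0,0,0,0,0,0,0],
  ],
  force=40,
)

```text
time_s: 6.3
eef_pos: [0.641, -0.0671, 0.1822]
eef_rot: [-0.012, 3.14, -0.0]
force: [-0.1, -0.4, 7.3]
grip_width: 0.0272
finger_force: 39.2
```

send_rows(
  rows=[
    [0,0,0,0,0,-0.5,0],
    [0,0,0,0,0,-1,0],
    [0,0,0,0,0,-1,0],
    [0,0,0,0.25,-0.5,0,0],
    [0,0,0,0.5,-1,0,0],
  ],
)

```text
time_s: 6.92
eef_pos: [0.6215, -0.1049, 0.2434]
eef_rot: [0.014, -3.141, -0.0]
force: [0.5, 0.2, -2.8]
grip_width: 0.0271
finger_force: 39.7
```

send_rows(
  rows=[
    [0,0,0,0.5,-1,0,0],
    [0,0,0,0.5,-1,0,0],
    [0,0,0,0.5,-1,0,0],
    [0,0,0,0.5,-1,0,0],
    [0,0,0,0.5,-1,0,0],
  ],
)

```text
time_s: 7.55
eef_pos: [0.559, -0.2312, 0.2429]
eef_rot: [0.012, -3.14, -0.001]
force: [0.5, -0.6, -2.7]
grip_width: 0.0268
finger_force: 39.7
```

send_rows(
  rows=[
    [0,0,0,0.5,-1,0,0],
    [0,0,0,0.5,-1,0,0],
    [0,0,0,0.5,-1,0,0],
    [0,0,0,0.5,-1,0,0],
    [0,0,0,0.5,-0.7,0,0],
  ],
)

```text
time_s: 8.18
eef_pos: [0.4975, -0.3492, 0.243]
eef_rot: [0.011, -3.141, -0.001]
force: [-0.8, -0.8, -2.5]
grip_width: 0.0267
finger_force: 39.6
```

send_rows(
  rows=[
    [0,0,0,0,0,1,0],
    [0,0,0,0,0,1,0],
    [0,0,0,0,0,1,0],
    [0,0,0,0,0,1,0],
    [0,0,0,0,0,1,0],
  ],
)

```text
time_s: 8.8
eef_pos: [0.4982, -0.3481, 0.1177]
eef_rot: [0.012, -3.141, -0.001]
force: [0.7, 1.1, -2.6]
grip_width: 0.0273
finger_force: 39.8
```

send_rows(
  rows=[
    [0,0,0,0,0,0.8,0],
    [0,0,0,0,0,0.8,0],
    [0,0,0,0,0,0,0],
    [0,0,0,0,0,0,0],
    [0,0,0,0,0,0,0],
  ],
)

```text
time_s: 9.43
eef_pos: [0.4993, -0.3485, 0.0797]
eef_rot: [-0.012, 3.141, -0.001]
force: [0.1, -0.7, -2.5]
grip_width: 0.0271
finger_force: 39.7
```

Run:
```python
from h import *
p,d=bot.snapshot("side"); cv2.imwrite("pics/place.png",cv2.resize(p[300:480,260:460],None,fx=3,fy=3))
P=cloud("side",d)
hsv=cv2.cvtColor(p,cv2.COLOR_BGR2HSV);z=P[...,2]
near=(d>0)&(abs(P[...,0]-.497)<.05)&(abs(P[...,1]+.35)<.05)
m=near&(z>.022)&(z<.05)&(hsv[...,0]>16)&(hsv[...,0]<34)&(hsv[...,1]>120)
print(rect(m,P),P[m].min(0),P[m].max(0))
```

```text
(array([ 493.4, -353.9]), array([24.9, 43. ]), 42.1, 146) [ 0.47902457 -0.36912612  0.02664298] [ 0.51651972 -0.33025727  0.04995051]
```

View pics/place.png

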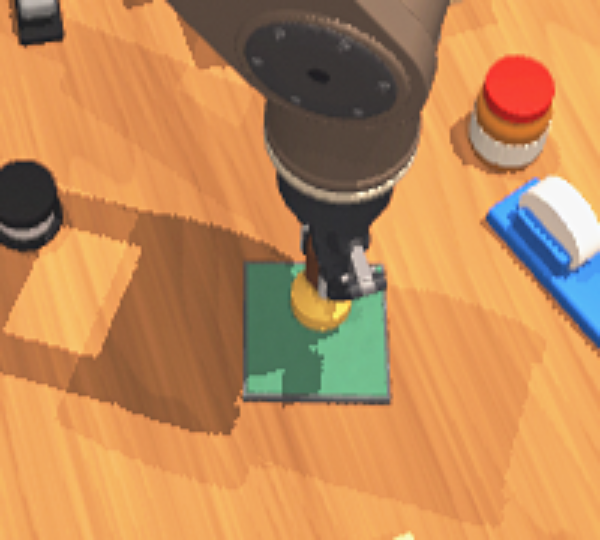

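The picture shows the stamp held upright over the pad, foot at crop (320,300), about 20 mm above it. I correct by (-5, -9) mm and lower.

send_rows(
  rows=[
    [0,0,0,0.2,-0.36,0,0],
    [0,0,0,0,0,0.4,0],
    [0,0,0,0,0,0.3,0],
    [0,0,0,0,0,0,0],
    [0,0,0,0,0,0,0],
  ],
)

```text
time_s: 10.1
eef_pos: [0.4939, -0.3568, 0.0608]
eef_rot: [0.013, -3.141, -0.001]
force: [0.1, 1.4, -2.1]
grip_width: 0.0273
finger_force: 39.6
```

send_rows(
  rows=[
    [0,0,0,0,0,0.06,0],
    [0,0,0,0,0,0,0],
    [0,0,0,0,0,0.04,0],
    [0,0,0,0,0,0,0],
    [0,0,0,0,0,0,0],
  ],
)

```text
time_s: 10.72
eef_pos: [0.4942, -0.3571, 0.06]
eef_rot: [-0.013, 3.141, -0.001]
force: [-5.6, 4.3, 21.1]
grip_width: 0.0273
finger_force: 42.0
```

send_rows(
  rows=[
    [0,0,0,0,0,-0.03,0],
    [0,0,0,0,0,0,0],
    [0,0,0,0,0,0,0.5],
    [0,0,0,0,0,0,1],
    [0,0,0,0,0,0,1],
  ],
  force=20,
)

```text
time_s: 11.35
eef_pos: [0.4941, -0.3571, 0.0594]
eef_rot: [0.013, -3.142, -0.0]
force: [-0.5, 1.2, 0.0]
grip_width: 0.0768
finger_force: 0.0
```

send_rows(
  rows=[
    [0,0,0,0,0,0,1],
    [0,0,0,0,0,-0.5,1],
    [0,0,0,0,0,-1,1],
    [0,0,0,0,0,-1,1],
    [0,0,0,0,0,-1,1],
  ],
)

```text
time_s: 11.98
eef_pos: [0.4942, -0.3572, 0.1488]
eef_rot: [-0.013, 3.141, -0.001]
force: [0.9, 0.0, -0.3]
grip_width: 0.0855
finger_force: 0.0
```

send_rows(
  rows=[
    [0,0,0,0,0,-1,1],
    [0,0,0,0,0,-1,1],
    [0,0,0,0,0,-1,1],
    [0,0,0,0,0,-0.5,1],
    [0,0,0,0,0,0,1],
  ],
)

```text
time_s: 12.6
eef_pos: [0.4944, -0.3574, 0.2355]
eef_rot: [-0.013, 3.14, -0.002]
force: [1.2, -0.1, -0.3]
grip_width: 0.0855
finger_force: 0.0
```

Run:
```python
from h import *
p,d=bot.snapshot("side"); cv2.imwrite("pics/placed.png",cv2.resize(p[220:460,220:480],None,fx=2.4,fy=2.4))
P=cloud("side",d)
hsv=cv2.cvtColor(p,cv2.COLOR_BGR2HSV);z=P[...,2]
near=(d>0)&(abs(P[...,0]-.494)<.05)&(abs(P[...,1]+.357)<.05)
m=near&(z>.012)&(z<.04)&(hsv[...,0]>16)&(hsv[...,0]<34)&(hsv[...,1]>120)
print(rect(m,P),P[m].min(0),P[m].max(0))
m=near&(z>.092)&(z<.107);print(rect(m,P))
print(bot.get_obs()["eef_pos"])
```

```text
(array([ 493.2, -359.6]), array([35. , 42.3]), 60.7, 250) [ 0.47322023 -0.37759072  0.01231971] [ 0.51610992 -0.3363453   0.0388233 ]
(array([ 495.1, -355.6]), array([26.5, 25.9]), 14.9, 143)
[ 0.49395117 -0.35703098  0.2345014 ]
```

View pics/placed.png

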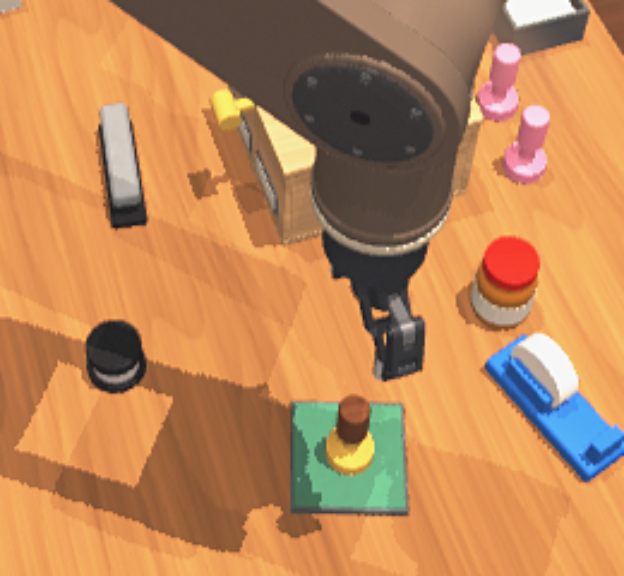

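The stamp stands upright in the middle of the pad (foot at crop (350,450)), and the lid is shut. Next I move over the knob.

send_rows(
  rows=[
    [0,0,0,0.4,0.5,0,1],
    [0,0,0,0,1,0,1],
    [0,0,0,0,1,0,1],
    [0,0,0,0,1,0,1],
    [0,0,0,0,1,0,1],
  ],
)

```text
time_s: 13.28
eef_pos: [0.4832, -0.2426, 0.2346]
eef_rot: [-0.014, 3.141, 0.0]
force: [-0.1, 0.2, -0.5]
grip_width: 0.0852
finger_force: 0.0
```

send_rows(
  rows=[
    [0,0,0,0,1,0,1],
    [0,0,0,0,1,0,1],
    [0,0,0,0,1,0,1],
    [0,0,0,0,1,0,1],
    [0,0,0,0,1,0,1],
  ],
)

```text
time_s: 13.9
eef_pos: [0.4819, -0.1177, 0.2346]
eef_rot: [-0.014, 3.141, -0.0]
force: [0.6, 0.3, 0.3]
grip_width: 0.086
finger_force: 0.0
```

send_rows(
  rows=[
    [0,0,0,0,1,0,1],
    [0,0,0,0,1,0,1],
    [0,0,0,0,1,0,1],
    [0,0,0,0,0.25,0,1],
    [0,0,0,0,0,0,1],
  ],
)

```text
time_s: 14.52
eef_pos: [0.4814, -0.0379, 0.2347]
eef_rot: [-0.015, 3.141, -0.0]
force: [-0.2, 0.6, -0.1]
grip_width: 0.0854
finger_force: 0.0
```

send_rows(
  rows=[
    [0,0,0,0,0,1,1],
    [0,0,0,0,0,1,1],
    [0,0,0,0,0,1,1],
    [0,0,0,0,0,1,1],
    [0,0,0,0,0,0.9,1],
  ],
)

```text
time_s: 15.15
eef_pos: [0.4815, -0.0392, 0.1112]
eef_rot: [-0.011, 3.142, -0.0]
force: [-0.1, 0.7, -0.4]
grip_width: 0.0854
finger_force: 0.0
```

send_rows(
  rows=[
    [0,0,0,0,0,0,0.5],
    [0,0,0,0,0,0,0.2],
    [0,0,0,0,0,0,0],
    [0,0,0,0,0,0,0],
    [0,0,0,0,0,0,0],
  ],
  force=30,
)

```text
time_s: 15.78
eef_pos: [0.4821, -0.0378, 0.1132]
eef_rot: [-0.012, 3.14, 0.001]
force: [-1.1, 11.0, 9.1]
grip_width: 0.0318
finger_force: 29.1
```

The grip width is 32 mm, the knob's length. I swing the lid along its arc in 2.5° rows.

send_rows(
  rows=[
    [0,0,0,-0.02,0.01,-0.4,0],
    [0,0,0,-0.04,0.01,-0.4,0],
    [0,0,0,-0.06,0,-0.4,0],
    [0,0,0,-0.07,0,-0.4,0],
    [0,0,0,-0.09,0,-0.39,0],
  ],
)

```text
time_s: 16.4
eef_pos: [0.4893, -0.0377, 0.1628]
eef_rot: [-0.012, 3.14, 0.0]
force: [5.8, 5.5, -4.8]
grip_width: 0.0316
finger_force: 30.4
```

send_rows(
  rows=[
    [0,0,0,-0.1,0,-0.39,0],
    [0,0,0,-0.12,0,-0.38,0],
    [0,0,0,-0.14,0,-0.38,0],
    [0,0,0,-0.16,0,-0.37,0],
    [0,0,0,-0.17,0,-0.36,0],
  ],
)

```text
time_s: 17.02
eef_pos: [0.5065, -0.0375, 0.2097]
eef_rot: [-0.012, 3.14, 0.0]
force: [7.2, 3.9, -7.1]
grip_width: 0.0315
finger_force: 30.3
```

send_rows(
  rows=[
    [0,0,0,-0.19,0,-0.355,0],
    [0,0,0,-0.2,0,-0.345,0],
    [0,0,0,-0.22,0,-0.335,0],
    [0,0,0,-0.23,0,-0.33,0],
    [0,0,0,-0.25,0,-0.315,0],
  ],
)

```text
time_s: 17.65
eef_pos: [0.5332, -0.0373, 0.2515]
eef_rot: [-0.012, 3.141, 0.001]
force: [3.7, 4.1, -6.9]
grip_width: 0.0316
finger_force: 30.5
```

send_rows(
  rows=[
    [0,0,0,-0.26,0,-0.305,0],
    [0,0,0,-0.27,0,-0.295,0],
    [0,0,0,-0.285,0,-0.28,0],
    [0,0,0,-0.3,0,-0.27,0],
    [0,0,0,-0.31,0,-0.255,0],
  ],
)

```text
time_s: 18.27
eef_pos: [0.5688, -0.0371, 0.2863]
eef_rot: [0.012, -3.141, -0.001]
force: [1.3, 5.2, -7.2]
grip_width: 0.0314
finger_force: 30.3
```

send_rows(
  rows=[
    [0,0,0,0,0,0,0],
    [0,0,0,0,0,0,0],
    [0,0,0,0,0,0,0],
    [0,0,0,0,0,0,0],
    [0,0,0,0,0,0,0],
  ],
)

```text
time_s: 18.9
eef_pos: [0.5688, -0.037, 0.2862]
eef_rot: [0.013, -3.141, -0.001]
force: [0.6, 4.6, -5.0]
grip_width: 0.0314
finger_force: 30.8
```

Run:
```python
from h import *
o=bot.get_obs();print(o["eef_pos"],o["force"],o["finger_force"])
ims=[]
for n in("top","side"):
    p,d=bot.snapshot(n);P=cloud(n,d);z=P[...,2]
    hsv=cv2.cvtColor(p,cv2.COLOR_BGR2HSV)
    m=(d>0)&(P[...,0]>.56)&(P[...,0]<.72)&(P[...,1]>-.13)&(P[...,1]<.055)&(z>.14)&(z<.31)&(hsv[...,2]>110)&(hsv[...,0]>8)&(hsv[...,0]<25)
    if m.sum()>50:
        c=P[m]-P[m].mean(0); nn=np.linalg.svd(c,full_matrices=False)[2][2]; print(n,m.sum(),nn,np.degrees(np.arccos(abs(nn[2]))))
        q=P[m]; print(np.degrees(np.arctan(-np.polyfit(q[:,0],q[:,2],1)[0])))
    ims.append(p)
    near=(d>0)&(abs(P[...,0]-.494)<.05)&(abs(P[...,1]+.357)<.05)&(z>.092)&(z<.107)
    print("stamp top",rect(near,P) if near.any() else None)
cv2.imwrite("pics/end.png",cv2.resize(ims[1],None,fx=1.2,fy=1.2))
```

```text
[ 0.56876161 -0.03704802  0.28618352] [ 0.62443784  4.55499916 -4.96648857] 30.776019394397736
top 106 [0.73597383 0.00437109 0.67699587] 47.3906664704138
47.3300243520542
stamp top (array([ 493. , -356.7]), array([26.8, 25.8]), 64.4, 132)
side 1869 [-0.75229379  0.01258209 -0.65870763] 48.79861650454501
48.50232061715526
stamp top (array([ 494.3, -355.4]), array([26.8, 27.5]), 2.4, 147)
```

View pics/end.png

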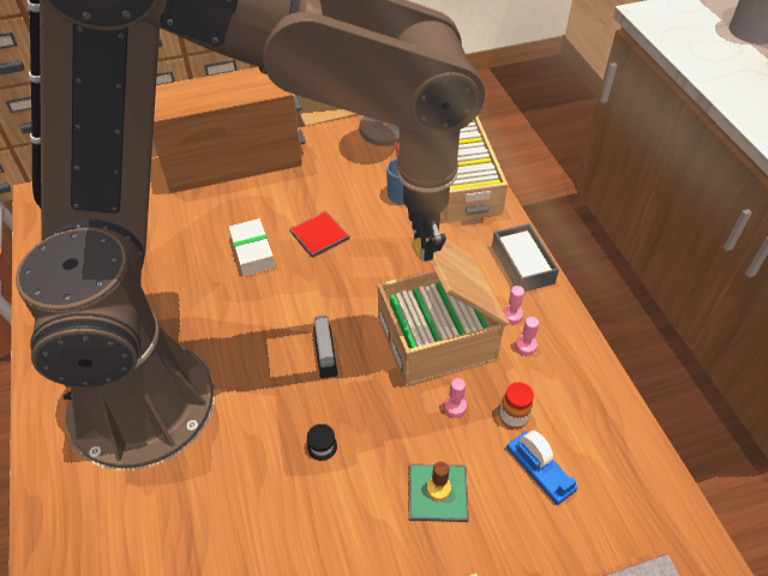

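The lid is held by the knob at about 49° (measured 48 to 50°, still). The stamp stands on the green pad at picture (440,482), and nothing else has moved. I hand the job in.

```bash
python3 -c "
from station import bot
print(bot.hand_in())"
```

```text
the job is handed in; nothing more can be done
None
```

I handed the job in with the stamp standing released on the green pad and the gripper holding the lid still at about 49° (the cameras read 47–49°); the hand-in call returned no verdict.

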